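Grease the grinding-jig slide

TASK

First slide the jig's carriage by its post fully home against the far end stop of its bed. Then lift the push-type grease gun out of its stand, press its coupler squarely, in line with the tilted grease nipple on the carriage, until it snaps on and is fully seated, and push on along the nipple so that the nozzle is driven more than half of its stroke into the barrel; finish while still gripping the gun and holding it pressed like that against its spring, with the carriage still home. Leave the other things on the bench where they are.

Things in the scene. Friction and masses are not known exactly. Their poses are not given: they have to be found in the camera images.
- bed: Green steel slide bed, 280 long (its x) x 100 wide x 20 thick, fixed to the bench, with two rails and a 20 thick end block (top 65 mm above the bench) at each end; origin at the centre of its underside; its x axis runs along the slide, away from the robot, to the far end stop; its yaw is up to 0.3 rad either way.
- carriage (a joint): Travel in m of the dark steel carriage (100 x 90 x 38, top face 62 mm above the bench, friction about 3 N, stays where it is left) along the bed's +x: 0 = against the near block, 0.14 = home, hard against the far end stop.
- post_top (a point): Centre of the top of the upright round steel post on the carriage by which it is moved: diameter 22 mm above a 6 mm high, 30 mm wide foot, 50 mm tall, top 112 mm above the bench; 45 mm nearer to the far stop than the foot of the nipple. The axes are the bed's.
- nipple: Button-head steel grease nipple on a round boss on the carriage, leaning 25 degrees from vertical towards the bed's -x (the robot). Origin under its hexagon (22 wide, 8 high); z points out along the nipple: neck diameter 11 from 8 to 20 mm, head diameter 16 from 22.5 to 25 mm, then a cone to diameter 8 at the flat tip, 31 mm.
- nipple_tip (a point): Centre of the nipple's tip, 31 mm from the origin of nipple along its axis, about 104 mm above the bench; same axes as nipple (z points out of the nipple). Pressing along -z also pushes the carriage towards the far stop.
- stand: Wooden block 90 x 90 x 60 high fixed to the bench, with an upright blind hole 38 mm wide and 52 deep in its top; origin at the centre of its underside. The gun stands in it, coupler down, hanging by its collar.
- gun: Push-type grease gun, 0.4 kg, 124 mm long, upright in the stand, origin 10 mm above the bench. Origin on its axis at the coupler's mouth (nozzle out); z runs from mouth to butt. Coupler (diameter 32) 0-30 mm, nozzle tube (14) to 50, collar (50) 50-58, neck to 66, square aluminium grip 30 x 30, sides along x and y, 66-116, butt to 124.
- nozzle (a joint): How far in m the nozzle with the coupler is pushed along the gun's z into the barrel: 0 = fully out, 0.012 = fully in. Its spring needs about 8 N to start and 16 N to go fully in.
- coupler_seat (a point): Bottom of the coupler's socket, on the gun's axis 20 mm inside the mouth; moves with the nozzle, axes as the gun. Socket 18.6 wide, mouth flared to 25; three sprung balls 8 mm inside snap behind the nipple's head at a few N. Seated, it lies on nipple_tip with the gun's z along the nipple's z; turn about that axis does not matter.
- tin: Bystander: steel can, diameter 60, 75 high, beyond the stand; origin at the centre of its underside.
- hammer: Bystander: hammer 240 long lying to the left; origin under its middle.
- blank: Bystander: flat steel knife blank, 5 thick, 285 long, lying to the right; origin under its blade.

How it is judged:
On the way, in this order (a step that is already met when the one before it is completed fails the run):
1. the carriage is home against the far stop, the gun still in its stand (value of joint carriage above 0.136 m and height (world z) of gun below 0.04 m), for 0.2 s.
2. the gun is lifted out of the stand (height (world z) of gun above 0.065 m), for 0.1 s.
3. the coupler has snapped squarely onto the nipple (distance between coupler_seat and nipple_tip below 0.003 m and angle between the z axis of coupler_seat and the z axis of nipple, either way round below 0.14 rad), for 0.1 s.
At the end, for the whole second after the job is handed in: Through the last second the robot grips the gun at rest, its coupler's seat within 3 mm of the nipple's tip and in line with it within 8 degrees, the nozzle pushed more than 6 mm (half of its 12 mm stroke) in and bearing on the nipple with more than 6 N, and the carriage within 4 mm of its far stop (all of step 3 and value of joint nozzle above 0.006 m and contact force between gun and nipple above 6 N and contact force between gun and the fingers above 2 N and value of joint carriage above 0.136 m and linear speed of gun below 0.02 m/s); the arm keeps its last pose, push and grip.
It fails at once if a bystander is shifted by more than 30 mm (distance of any of tin, hammer, blank from where it was at the start of the episode above 0.03 m).
It also fails if it takes over 64 s, if anything falls off the work surface, if the arm or the gripper's body presses on something with over 40 N, if the wrist force passes 120 N, or if a joint passes its speed limit or range.

ROBOT

A 6-joint arm with a two-finger parallel gripper is mounted at the origin on the work surface. World frame = base frame: x ahead of the robot, y to its left, z up, the work surface at z = 0. Lengths are in m, angles in rad, forces in N, time in s.
With the tool pointing down it reaches from about 0.35 to 0.775 m from the base axis. Payload 5.5 kg.
Tool frame: the origin (TCP) lies midway between the tips of the shut fingers; the grasp point (between the pads) lies 19 mm behind it; z points along the fingers, y is the direction in which the jaws open and shut (so a half turn about z gives the same grasp; the last joint's range is limited). The gripper opens to 85 mm and grips with 20 to 120 N. Pads are 22 mm wide; open, the fingers measure 114 mm over their backs; the gripper's body (76 mm by 85 mm) begins 54 mm behind the grasp point. The pads swing forward as they close: fully open they stand 13 mm farther back than shut.
Start: joints at [1.149, 0.313, 0.046, 1.304, 0, 1.431], TCP at [0.16, 0.552, 0.231] pointing down, gripper open.
Joint ranges: [-2.76, 2.76], [-0.86, 1.69], [-1.03, 1.26], [-2.2, 2.34], [-1.47, 1.5], [-3.14, 3.14]. Speed limits (rad/s): [2.57, 2.57, 3.14, 3.14, 3.14, 3.14].

INTERFACE

Orientations are given as a unit quaternion [w, x, y, z].
In Python, from workcell import env gives the robot as it stands.
- The arm moves only by the shell command python3 -m creep 'ROWS' [OPENING] [FORCE]. ROWS is JSON, a list of rows, each a list of 6 numbers: the shift along the tool's x, y, z in m, then the turn, a rotation vector about the tool's x, y, z in degrees. A call has exactly 8 rows; each row is the pose to reach, as a shift and turn from the pose commanded when the call began, along the tool's axes at that moment; what a row does not reach only later rows make up. A row lasts 1/10 s, in which the tool goes at most 50 mm and 8.59 degrees, less where a joint would pass 70% of its speed; a pose out of reach is approached as far as the arm can. A call with a gripper value outside its range is refused whole. OPENING is the finger opening in m, from 0 to 0.0854, set as the call begins (- or left out, the last holds). The fingers move at their own pace and stop on an object; FORCE is the grip in N (left out, the last holds). Time passes only in rows, so rows that repeat a pose let the fingers close, or fill a call up. It gives the time, the measured TCP pose, the force and the opening at its end, in the units of the state.
- env.get_state(): the state, without advancing time (a new reading comes with each control period).
- env.read_camera(name): name is "side" or "top" or "wrist"; returns (picture, depth): 420x560x3 uint8, blue, green, red; 420x560 float32, m along the optical axis (not along the pixel's ray), 0 where there is no reading.
- env.camera_params(name): a dict with "fx", "fy", "cx", "cy" (pixels), "position" and "orientation" of the camera in the world. Camera axes: x right, y up, looking along -z (the intrinsics and any distortion apply to the point x, -y, -z); pixel columns grow to the right and rows downward; lengths in m; the calibration is good to about 2 mm. A picture is of the moment at which its call begins: read the wrist's pose just before it. camera_params takes no time and is no camera call; for the wrist camera it gives the pose at the moment of the call.
- env.hand_in(): hands the job in, once; it reports no verdict.
The state is a dict: "clock": time; "joint_pos": joint angles; "qvel": joint speeds; "tau": joint torques, N m; "tcp_pos": TCP position; "orientation": TCP orientation; "wrist_force": force on the tool from outside, world axes, zero at the start; "ft_torque": the same for the moment, N m; "finger_gap": finger opening in m.
Only numpy, scipy, OpenCV 4.12 (cv2) and the standard library are available. Lean on these libraries where they do the work, as an engineer would, in place of code of your own. Each camera call takes 0.05 s, during which the arm holds its last target. There are 200 camera calls.

## Working session

There is one attempt and no reset: what is moved stays moved. The work goes in short steps, Python scripts to look and compute and a shell command to move; the robot and the scene stay as the last step left them, time stands still between calls to the robot, and variables do not carry over. Pictures are saved under pics/ and viewed, about 8 in all and at most 12, crops included, and the job is handed in when it is done.

```bash
ls; mkdir -p pics; cat > h.py <<'E'
import numpy as np, cv2
from scipy.spatial.transform import Rotation as R
from workcell import env
def rot(q): return R.from_quat([q[1],q[2],q[3],q[0]])
def cloud(name, save=None):
    p=env.camera_params(name); im,d=env.read_camera(name)
    v,u=np.indices(d.shape)
    c=np.dstack([(u-p["cx"])/p["fx"]*d, -(v-p["cy"])/p["fy"]*d, -d])
    w=c@rot(p["orientation"]).as_matrix().T+np.array(p["position"])
    w[d==0]=np.nan
    if save: cv2.imwrite("pics/%s.png"%save, im); np.savez("pics/%s.npz"%save,w=w,im=im)
    return im,w,p
def tool():
    s=env.get_state(); return np.array(s["tcp_pos"]), rot(s["orientation"]), s
E
python3 - <<'E'
from h import *
for n in("top","side"):
    im,w,p=cloud(n,n+"0"); print(p)
t,r,s=tool(); print(s); print(r.as_matrix().round(3))
im=np.hstack([cv2.imread("pics/top0.png")]);
E
```

```text
pics
{'fx': 403.3476777514537, 'fy': 403.3476777514537, 'cx': 280.8785383973588, 'cy': 208.89655094731467, 'position': array([0.45941899, 0.0089187 , 1.21627597]), 'orientation': array([-0.69668732, -0.04359612,  0.03907266,  0.71498216])}
{'fx': 483.9377300022665, 'fy': 483.9377300022665, 'cx': 281.5647773350166, 'cy': 207.5332577839147, 'position': array([ 0.24339461, -0.9494649 ,  0.82149781]), 'orientation': array([ 0.87919761,  0.44178292, -0.07784637, -0.16055949])}
{'clock': 0.1, 'joint_pos': array([1.14940579e+00, 3.13954902e-01, 4.51122991e-02, 1.30357847e+00,
       2.37436395e-05, 1.43122976e+00]), 'qvel': array([-0.00082692, -0.00190061,  0.00292301, -0.00025278, -0.00174115,
       -0.00074723]), 'tau': array([ 3.17322985e-03, -4.81723559e+01,  2.99245727e+01,  1.26959640e-02,
       -1.17756422e-04,  1.65278965e-05]), 'tcp_pos': array([0.15971634, 0.55191988, 0.23048924]), 'orientation': array([-2.36285716e-04,  1.40446081e-01,  9.90087995e-01, -7.77342880e-04]), 'wrist_force': array([-0.15167538,  0.37974211,  0.19969385]), 'ft_torque': array([-0.01598408,  0.01659311,  0.04450836]), 'finger_gap': 0.0851923289637241}
[[-0.961  0.278 -0.001]
 [ 0.278  0.961 -0.001]
 [ 0.    -0.002 -1.   ]]
```

View pics/top0.png

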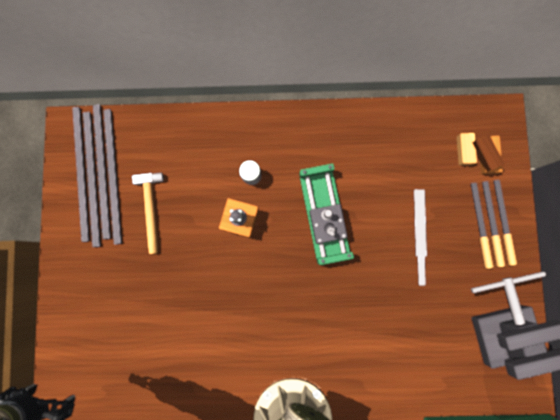

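View pics/side0.png

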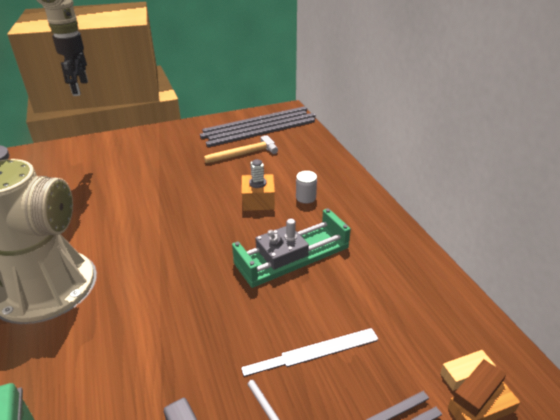

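The top view shows the stand and gun at (238,217), the tin at (250,172), the bed centred at (326,215) and the carriage at (328,223), with the post at (327,213) and the nipple at (329,229). The hammer is on the left and the blank on the right, both clear of these.

```bash
python3 - <<'E'
from h import *
def load(n):
    z=np.load("pics/%s.npz"%n); return z["w"],z["im"]
for n in("top0","side0"):
    w,im=load(n); hsv=cv2.cvtColor(im,cv2.COLOR_BGR2HSV); X,Y,Z=w[...,0],w[...,1],w[...,2]
    print(n,"bench z",np.nanmedian(Z[(X>.35)&(X<.6)&(abs(Y)<.4)&(Z<.02)&(Z>-.02)]))
    g=(hsv[...,0]>50)&(hsv[...,0]<85)&(hsv[...,1]>100)&(X>.25)&(X<.75)&(Y<.1)&(Y>-.3)&(Z>-.02)
    # end blocks
    b=g&(Z>.05)&(Z<.08)
    k,l,st,c=cv2.connectedComponentsWithStats(b.astype(np.uint8))
    for i in range(1,k):
        if st[i,4]>15: q=w[l==i]; print("block",st[i,4],q.mean(0).round(4),cv2.minAreaRect(q[:,:2].astype(np.float32)))
    q=w[g].astype(np.float32); print("bed",cv2.minAreaRect(q[:,:2]))
    roi=(X>.3)&(X<.7)&(Y>-.25)&(Y<.05)
    post=roi&(Z>.107)&(Z<.118); q=w[post]; print("post/nip>107",len(q),q.mean(0).round(4) if len(q) else "")
    for lo,hi in((.053,.068),):
        q=w[roi&~g&(Z>lo)&(Z<hi)]; print("carr",len(q),cv2.minAreaRect(q[:,:2].astype(np.float32)))
    roi=(X>.3)&(X<.6)&(Y>.05)&(Y<.3)
    o=roi&(Z>.053)&(Z<.064); q=w[o].astype(np.float32); print("stand",len(q),cv2.minAreaRect(q[:,:2]))
    q=w[roi&(Z>.128)&(Z<.14)]; print("butt",len(q),q.mean(0).round(4),np.ptp(q,axis=0))
    q=w[roi&(Z>.115)&(Z<.128)].astype(np.float32); print("griptop",len(q),cv2.minAreaRect(q[:,:2]) if len(q) else 0)
    q=w[(X>.5)&(X<.7)&(Y>.0)&(Y<.2)&(Z>.068)&(Z<.085)]; print("tin",len(q),q.mean(0).round(4))
E
```

```text
top0 bench z 0.0009682734247614677
block 157 [ 0.7051 -0.0905  0.0641] ((0.706549882888794, -0.09042838215827942), (0.015636801719665527, 0.09545723348855972), 9.37564754486084)
block 195 [ 0.4518 -0.1346  0.0652] ((0.4519951045513153, -0.13474541902542114), (0.019159521907567978, 0.09829413145780563), 9.772684097290039)Traceback (most recent call last):
  File "<stdin>", line 13, in <module>
cv2.error: OpenCV(4.12.0) /io/opencv/modules/imgproc/src/convhull.cpp:143: error: (-215:Assertion failed) total >= 0 && (depth == CV_32F || depth == CV_32S) in function 'convexHull'
```

```bash
cat > m.py <<'E'
from h import *
def mar(q): return [np.round(a,4).tolist() for a in cv2.minAreaRect(np.ascontiguousarray(q[:,:2],dtype=np.float32))] if len(q)>4 else len(q)
def load(n):
    z=np.load("pics/%s.npz"%n); return z["w"],z["im"]
E
python3 - <<'E'
from m import *
for n in("top0","side0"):
    w,im=load(n); hsv=cv2.cvtColor(im,cv2.COLOR_BGR2HSV); X,Y,Z=w[...,0],w[...,1],w[...,2]
    print(n)
    g=(hsv[...,0]>50)&(hsv[...,0]<85)&(hsv[...,1]>100)&(X>.25)&(X<.75)&(Y<.1)&(Y>-.3)&(Z>-.02)
    b=g&(Z>.061)&(Z<.07)
    k,l,st,c=cv2.connectedComponentsWithStats(b.astype(np.uint8))
    for i in range(1,k):
        if st[i,4]>15: q=w[l==i]; print("block",st[i,4],q.mean(0).round(4),mar(q))
    print("bed",mar(w[g]))
    roi=(X>.46)&(X<.7)&(Y>-.2)&(Y<-.03)
    post=roi&(Z>.100)&(Z<.12)
    k,l,st,c=cv2.connectedComponentsWithStats(post.astype(np.uint8))
    for i in range(1,k): q=w[l==i]; print("post/nip",len(q),q.mean(0).round(4),q.max(0).round(4),c[i].round(1),mar(q))
    print("carr",mar(w[roi&~g&(Z>.055)&(Z<.068)]))
    roi=(X>.3)&(X<.6)&(Y>.05)&(Y<.3)
    print("stand",mar(w[roi&(Z>.053)&(Z<.064)]))
    for lo,hi in((.131,.14),(.12,.131),(.06,.072)):
        q=w[roi&(Z>lo)&(Z<hi)]; print("gun",lo,len(q),q.mean(0).round(4),mar(q))
    q=w[(X>.5)&(X<.7)&(Y>.0)&(Y<.2)&(Z>.068)&(Z<.085)]; print("tin",len(q),q.mean(0).round(4))
E
```

```text
top0
block 125 [ 0.7058 -0.089   0.0655] [[0.7064, -0.0868], [0.0154, 0.0883], 10.1209]
block 183 [ 0.4517 -0.1346  0.0655] [[0.4519, -0.1348], [0.0188, 0.0983], 9.6598]
bed [[0.5777, -0.1203], [0.2798, 0.1116], 9.5645]
post/nip 52 [ 0.5759 -0.1136  0.1121] [ 0.5863 -0.104   0.1167] [327.5 212.5] [[0.5762, -0.1139], [0.0195, 0.0192], 43.5609]
post/nip 21 [ 0.5218 -0.1232  0.104 ] [ 0.5281 -0.1166  0.1094] [331.4 232.2] [[0.5225, -0.1236], [0.0112, 0.014], 0.3854]
carr [[0.5784, -0.1121], [0.2599, 0.0926], 12.0389]
stand [[0.573, 0.1408], [0.0906, 0.0838], 72.6991]
gun 0.131 76 [0.5754 0.1394 0.1337] [[0.575, 0.1399], [0.0247, 0.0247], 88.3761]
gun 0.12 45 [0.5743 0.1385 0.1269] [[0.5757, 0.1395], [0.028, 0.0305], 88.8053]
gun 0.06 391 [0.5618 0.1385 0.0631] [[0.5729, 0.1405], [0.09, 0.0837], 72.7375]
tin 132 [0.6458 0.1152 0.0738]
side0
block 142 [ 0.7054 -0.097   0.0648] [[0.7057, -0.0955], [0.0181, 0.0938], 8.1336]
block 186 [ 0.4502 -0.1424  0.0651] [[0.4512, -0.1368], [0.0198, 0.1004], 9.8733]
bed [[0.5781, -0.1185], [0.2777, 0.1015], 8.5072]
post/nip 68 [ 0.5743 -0.1175  0.1085] [ 0.5862 -0.1074  0.1161] [290.5 223.1] [[0.5756, -0.1166], [0.0212, 0.0187], 6.1634]
post/nip 23 [ 0.5211 -0.1252  0.1036] [ 0.5276 -0.1171  0.1076] [270.5 231.7] [[0.5214, -0.1242], [0.0133, 0.0122], 77.3679]
carr [[0.5795, -0.113], [0.2592, 0.0938], 11.1622]
stand [[0.5727, 0.1397], [0.0963, 0.0826], 73.0625]
gun 0.131 42 [0.5736 0.1369 0.1336] [[0.5749, 0.1394], [0.0243, 0.0246], 72.4426]
gun 0.12 49 [0.5719 0.1298 0.1257] [[0.5691, 0.1336], [0.023, 0.0398], 42.9372]
gun 0.06 265 [0.5614 0.1308 0.0634] [[0.5714, 0.1399], [0.0919, 0.0799], 73.0957]
tin 150 [0.6242 0.1166 0.0744]
```

```bash
cat >> h.py <<'E'
def bedR(yaw_y_deg, tilt=0):
    """tool pointing down, tool y at this yaw; then tilted by tilt deg about tool y (tool z swings)"""
    a=np.radians(yaw_y_deg); y=np.array([np.cos(a),np.sin(a),0]); z=np.array([0,0,-1.])
    return R.from_matrix(np.c_[np.cross(y,z),y,z])*R.from_euler("y",tilt,degrees=True)
def go(pos, rt=None):
    t,r,s=tool(); rt=rt or r
    print("shift mm",(r.inv().apply(np.array(pos)-t)*1e3).round(1),"turn deg",np.degrees((r.inv()*rt).as_rotvec()).round(2),"tcp",t.round(4),"F",s["wrist_force"].round(1),"gap",round(s["finger_gap"],4),"j",np.round(s["joint_pos"],2),"t",round(s["clock"],2))
E
python3 -c "
from h import *
go([.576,-.1145,.21],bedR(99.8))"
```

```text
shift mm [-585.2 -524.3   21.2] turn deg [ -0.09  -0.03 -25.95] tcp [0.1597 0.5519 0.2305] F [-0.2  0.4  0.2] gap 0.0852 j [1.15 0.31 0.05 1.3  0.   1.43] t 0.1
```

```bash
python3 -m creep '[[-0.585,-0.524,0.021,0,0,-26],[-0.585,-0.524,0.021,0,0,-26],[-0.585,-0.524,0.021,0,0,-26],[-0.585,-0.524,0.021,0,0,-26],[-0.585,-0.524,0.021,0,0,-26],[-0.585,-0.524,0.021,0,0,-26],[-0.585,-0.524,0.021,0,0,-26],[-0.585,-0.524,0.021,0,0,-26]]' ; python3 -c "
from h import *
go([.576,-.1145,.21],bedR(99.8))"
```

```text
clock: 0.9
tcp_pos: [0.3675, 0.2195, 0.2208]
orientation: [0.0, -0.086, 0.996, 0.0]
wrist_force: [0.8, 1.2, 1.0]
finger_gap: 0.0855
shift mm [-148.1 -364.8   10.7] turn deg [0.01 0.   0.07] tcp [0.3675 0.2195 0.2208] F [0.8 1.2 1. ] gap 0.0855 j [ 0.35  0.03 -0.32  1.22  0.    0.18] t 0.9
```

```bash
python3 -m creep '[[-0.148,-0.365,0.011,0,0,0],[-0.148,-0.365,0.011,0,0,0],[-0.148,-0.365,0.011,0,0,0],[-0.148,-0.365,0.011,0,0,0],[-0.148,-0.365,0.011,0,0,0],[-0.148,-0.365,0.011,0,0,0],[-0.148,-0.365,0.011,0,0,0],[-0.148,-0.365,0.011,0,0,0]]' ; python3 - <<'E'
from m import *
im,w,p=cloud("wrist","wr1")
go([.576,-.1145,.078],bedR(99.8))
print(p["position"])
X,Y,Z=np.moveaxis(w,2,0)
for lo,hi in((.11,.116),(.1,.109),):
    m=(Z>lo)&(Z<hi)&(X>.45)
    k,l,st,c=cv2.connectedComponentsWithStats(m.astype(np.uint8))
    for i in range(1,k):
        if st[i,4]>40: q=w[l==i]; print(lo,st[i,4],q.mean(0).round(4),mar(q))
E
```

```text
clock: 1.7
tcp_pos: [0.5761, -0.1153, 0.2093]
orientation: [-0.0, -0.085, 0.996, 0.0]
wrist_force: [0.5, -0.2, 0.6]
finger_gap: 0.0855
shift mm [  2.6   7.4 130.1] turn deg [-0.21  0.08 -0.24] tcp [ 0.5796 -0.121   0.2081] F [ 6.2 -3.7  0.4] gap 0.0857 j [-0.34  0.35  0.04  1.26 -0.   -0.51] t 1.75
[ 0.50937157 -0.12683866  0.35090864]
0.11 450 [ 0.5762 -0.1134  0.111 ] [[0.5763, -0.113], [0.0172, 0.0172], 88.3307]
0.1 313 [ 0.5225 -0.1226  0.1024] [[0.5228, -0.1225], [0.0134, 0.0129], 10.2608]
0.1 231 [ 0.573  -0.1143  0.1066] [[0.5763, -0.1134], [0.0214, 0.0216], 77.8169]
```

View pics/wr1.png

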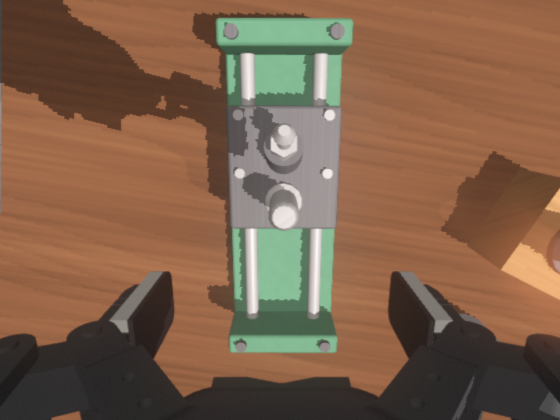

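The wrist picture shows the post top at (285,210), the nipple at (284,140) and the carriage between rows 107 and 227. The jaws open across the bed, as I wanted. Next I lower onto the post and grip it.

```bash
python3 -m creep '[[0,0.001,0.03,0,0,0],[0,0.001,0.06,0,0,0],[0,0.001,0.09,0,0,0],[0,0.001,0.11,0,0,0],[0,0.001,0.125,0,0,0],[0,0.001,0.132,0,0,0],[0,0.001,0.132,0,0,0],[0,0.001,0.132,0,0,0]]' && python3 -m creep '[[0,0,0,0,0,0],[0,0,0,0,0,0],[0,0,0,0,0,0],[0,0,0,0,0,0],[0,0,0,0,0,0],[0,0,0,0,0,0],[0,0,0,0,0,0],[0,0,0,0,0,0]]' 0 40;  python3 -c "
from h import *
go([.576,-.1145,.078],bedR(99.8))"
```

```text
clock: 2.55
tcp_pos: [0.5756, -0.112, 0.0785]
orientation: [0.0, -0.086, 0.996, -0.0]
wrist_force: [0.5, -0.2, 0.8]
finger_gap: 0.0855
clock: 3.35
tcp_pos: [0.5758, -0.1134, 0.0786]
orientation: [0.001, -0.085, 0.996, -0.001]
wrist_force: [-0.7, -4.4, 1.7]
finger_gap: 0.0211
shift mm [ 0.  -1.1  0.6] turn deg [-0.15  0.05 -0.  ] tcp [ 0.5758 -0.1134  0.0786] F [-0.7 -4.4  1.7] gap 0.0211 j [-0.33  0.42 -0.18  0.96 -0.   -0.5 ] t 3.35
```

```bash
python3 -m creep '[[-0.01,0,0,0,0,0],[-0.02,0,0,0,0,0],[-0.03,0,0,0,0,0],[-0.04,0,0,0,0,0],[-0.05,0,0,0,0,0],[-0.06,0,0,0,0,0],[-0.066,0,0,0,0,0],[-0.07,0,0,0,0,0]]';python3 - <<'E'
from m import *
t,r,s=tool(); print(t,s["wrist_force"])
im,w,p=cloud("side","s1"); X,Y,Z=np.moveaxis(w,2,0)
hsv=cv2.cvtColor(im,cv2.COLOR_BGR2HSV)
d=np.array([np.cos(.171),np.sin(.171)]); c=np.array([.5797,-.1125])
a=(w[...,:2]-c)@d; b=(w[...,:2]-c)@np.array([-d[1],d[0]])
m=(Z>.05)&(Z<.066)&(hsv[...,1]<80)&(abs(b)<.045)&(abs(a)<.128)
print("carriage along-bed range",np.percentile(a[m],[0,2,10,50,90,98,100]).round(4))
E
```

```text
clock: 4.15
tcp_pos: [0.6445, -0.1017, 0.0786]
orientation: [-0.0, -0.085, 0.996, -0.001]
wrist_force: [-2.8, -6.4, 4.3]
finger_gap: 0.0208
[ 0.64454361 -0.10170901  0.07858791] [-2.75409289 -6.37212678  4.25236209]
carriage along-bed range [-0.1234 -0.0103 -0.0083  0.0246  0.0729  0.0862  0.0913]
```

```bash
python3 -m creep '[[-0.006,0,0,0,0,0],[-0.012,0,0,0,0,0],[-0.016,0,0,0,0,0],[-0.019,0,0,0,0,0],[-0.021,0,0,0,0,0],[-0.022,0,0,0,0,0],[-0.023,0,0,0,0,0],[-0.024,0,0,0,0,0]]';python3 -m creep '[[-0.001,0,0,0,0,0],[-0.002,0,0,0,0,0],[-0.003,0,0,0,0,0],[-0.004,0,0,0,0,0],[-0.005,0,0,0,0,0],[-0.006,0,0,0,0,0],[-0.006,0,0,0,0,0],[-0.006,0,0,0,0,0]]'
```

```text
clock: 5.0
tcp_pos: [0.6677, -0.0978, 0.0786]
orientation: [-0.0, -0.085, 0.996, -0.001]
wrist_force: [-2.1, -5.8, 3.4]
finger_gap: 0.0209
clock: 5.8
tcp_pos: [0.6738, -0.0967, 0.0786]
orientation: [-0.0, -0.085, 0.996, -0.001]
wrist_force: [-0.9, -6.2, 1.8]
finger_gap: 0.0207
```

```bash
python3 -m creep '[[-0.001,0,0,0,0,0],[-0.002,0,0,0,0,0],[-0.003,0,0,0,0,0],[-0.003,0,0,0,0,0],[-0.004,0,0,0,0,0],[-0.004,0,0,0,0,0],[-0.004,0,0,0,0,0],[-0.004,0,0,0,0,0]]'
```

```text
clock: 6.6
tcp_pos: [0.6737, -0.0967, 0.0786]
orientation: [-0.004, -0.085, 0.996, -0.002]
wrist_force: [-12.2, -8.7, 10.4]
finger_gap: 0.0206
```

```bash
python3 -m creep '[[0,0,0,0,0,0],[0,0,0,0,0,0],[0,0,0,0,0,0],[0,0,0,0,0,0],[0,0,0,0,0,0],[0,0,0,0,0,0],[0,0,0,0,0,0],[0,0,0,0,0,0]]' 0.0854 100; python3 -m creep '[[0.02,0,-0.04,0,0,0],[0.04,0,-0.09,0,0,0],[0.06,0,-0.14,0,0,0],[0.06,0,-0.14,0,0,0],[0.06,0,-0.14,0,0,0],[0.06,0,-0.14,0,0,0],[0.06,0,-0.14,0,0,0],[0.06,0,-0.14,0,0,0]]';python3 - <<'E'
from m import *
for cam in("wrist","top","side"):
    im,w,p=cloud(cam,cam+"_h"); X,Y,Z=np.moveaxis(w,2,0)
    for lo,hi in((.109,.116),(.1,.109),(.0615,.069)):
        m=(Z>lo)&(Z<hi)&(X>.43)&(X<.75)&(Y<0)&(Y>-.2)
        k,l,st,c=cv2.connectedComponentsWithStats(m.astype(np.uint8))
        for i in range(1,k):
            if st[i,4]>15: q=w[l==i]; print(cam,lo,st[i,4],q.mean(0).round(4),mar(q),c[i].round())
go([.575,.1395,.22])
E
```

```text
clock: 7.4
tcp_pos: [0.6777, -0.0941, 0.0779]
orientation: [0.0, -0.086, 0.996, 0.0]
wrist_force: [0.1, 0.7, -0.4]
finger_gap: 0.0853
clock: 8.2
tcp_pos: [0.6181, -0.1041, 0.2157]
orientation: [-0.002, -0.086, 0.996, 0.001]
wrist_force: [-0.8, 0.0, -0.6]
finger_gap: 0.0855
wrist 0.109 444 [ 0.6736 -0.0969  0.1108] [[0.6741, -0.0971], [0.0195, 0.0182], 84.0486] [277. 286.]
wrist 0.1 249 [ 0.62   -0.106   0.1025] [[0.6206, -0.1061], [0.013, 0.0134], 51.6618] [277. 213.]
wrist 0.1 226 [ 0.6682 -0.0973  0.1059] [[0.6726, -0.0968], [0.0186, 0.0209], 9.2296] [278. 276.]
wrist 0.0615 105 [ 0.6132 -0.1431  0.0635] [[0.6139, -0.1437], [0.0147, 0.0092], 86.5477] [235. 185.]
wrist 0.0615 113 [ 0.6025 -0.0758  0.0633] [[0.6037, -0.0776], [0.0095, 0.0155], 14.9062] [317. 186.]
wrist 0.0615 37 [ 0.6128 -0.0934  0.0619] [[0.6125, -0.0927], [0.0071, 0.0102], 67.7744] [294. 194.]
wrist 0.0615 19 [ 0.6193 -0.1313  0.0619] [[0.6186, -0.1319], [0.0085, 0.0037], 15.6088] [248. 194.]
wrist 0.0615 34 [ 0.6181 -0.1171  0.062 ] [[0.6183, -0.1174], [0.0099, 0.0065], 37.5044] [265. 196.]
wrist 0.0615 16 [ 0.61
[... 1935 characters left out ...]
.6896, -0.0777], [0.0525, 0.0646], 10.5149] [310. 174.]
side 0.109 35 [ 0.6731 -0.0993  0.1123] [[0.6727, -0.0988], [0.0169, 0.0196], 19.0825] [325. 209.]
side 0.1 30 [ 0.6692 -0.1034  0.1053] [[0.6684, -0.1035], [0.012, 0.0216], 46.5733] [325. 212.]
side 0.1 21 [ 0.618  -0.1094  0.1035] [[0.619, -0.109], [0.012, 0.0122], 60.2325] [306. 219.]
side 0.0615 674 [ 0.6586 -0.1095  0.0639] [[0.6585, -0.1017], [0.1253, 0.0918], 6.0078] [321. 228.]
side 0.0615 223 [ 0.4506 -0.139   0.0652] [[0.4511, -0.1365], [0.0196, 0.1009], 9.8282] [244. 255.]
shift mm [  1.  247.6  -3.1] turn deg [0. 0. 0.] tcp [ 0.6184 -0.1042  0.2167] F [ 0.1 -0.3 -0.6] gap 0.0856 j [-0.29  0.42  0.17  1.32  0.   -0.47] t 8.35
```

Carriage is home: the post is at (0.674, -0.097), and the force rose when I pushed against the stop. Now the gun.

```bash
python3 -m creep '[[0.001,0.248,-0.023,0,0,10],[0.001,0.248,-0.023,0,0,10],[0.001,0.248,-0.023,0,0,10],[0.001,0.248,-0.023,0,0,10],[0.001,0.248,-0.023,0,0,10],[0.001,0.248,-0.023,0,0,10],[0.001,0.248,-0.023,0,0,10],[0.001,0.248,-0.023,0,0,10]]';python3 - <<'E'
from m import *
z=np.load("pics/wrist_h.npz"); w=z["w"]
a=np.radians(9.8); d=np.array([np.cos(a),np.sin(a),0]); l=np.array([-d[1],d[0],0]); ax=-np.sin(np.radians(25))*d+np.cos(np.radians(25))*np.array([0,0,1])
tip=np.array([.6167,-.1069,.104])
for it in range(2):
    v=w-tip; h=v@ax; e=np.linalg.norm(v-h[...,None]*ax,axis=-1)
    m=(e<.014)&(abs(h)<.0015); q=w[m]; print(len(q),"flat tip centroid",q.mean(0).round(4),"extent",np.ptp(q@l).round(4),np.ptp(q@np.cross(l,ax)).round(4))
    m=(e<.014)&(h>-.009)&(h<.003); q=v[m]
    for s in np.arange(-.009,.003,.0015):
        k=(h[m]>s)&(h[m]<s+.0015); 
        if k.sum()>3: print(round(s,4),k.sum(),"lat",(q[k]@l).min().round(4),(q[k]@l).max().round(4),"fwd",(q[k]@np.cross(l,ax)).min().round(4),(q[k]@np.cross(l,ax)).max().round(4))
    break
im,w,p=cloud("wrist","wr_gun"); X,Y,Z=np.moveaxis(w,2,0)
roi=(abs(X-.575)<.06)&(abs(Y-.14)<.06)
for lo,hi in((.13,.139),(.12,.1295),(.064,.072),(.055,.064)):
    q=w[roi&(Z>lo)&(Z<hi)]; print(lo,len(q),q.mean(0).round(4),mar(q))
go([.575,.1395,.22],bedR(90))
E
```

```text
clock: 9.15
tcp_pos: [0.5753, 0.1391, 0.2405]
orientation: [-0.0, 0.001, 1.0, -0.0]
wrist_force: [1.1, 0.2, -0.6]
finger_gap: 0.0855
85 flat tip centroid [ 0.6175 -0.1066  0.1034] extent 0.0087 0.0088
-0.009 8 lat -0.0044 0.0075 fwd -0.0059 0.0079
-0.0075 57 lat -0.0074 0.0083 fwd -0.0071 0.008
-0.006 68 lat -0.0066 0.0075 fwd -0.0068 0.0081
-0.0045 60 lat -0.0058 0.006 fwd -0.0058 0.007
-0.003 73 lat -0.005 0.0052 fwd -0.0047 0.0057
-0.0015 78 lat -0.0042 0.0045 fwd -0.0036 0.0052
-0.0 7 lat -0.0013 0.0038 fwd -0.0034 0.0025
0.13 969 [0.5754 0.1408 0.1322] [[0.5755, 0.141], [0.0267, 0.0268], 76.1021]
0.12 562 [0.5713 0.1407 0.1254] [[0.5759, 0.1409], [0.03, 0.0303], 85.9491]
0.064 767 [0.5657 0.1396 0.0669] [[0.5713, 0.1407], [0.0393, 0.0494], 0.8841]
0.055 6746 [0.5712 0.1409 0.059 ] [[0.5762, 0.1408], [0.0902, 0.0903], 72.8806]
shift mm [ 0.4  0.9 20.5] turn deg [-0.02 -0.03 -0.23] tcp [0.5754 0.1386 0.2405] F [-0.5 -0.8 -0.7] gap 0.0856 j [ 0.1   0.34  0.11  1.34 -0.    0.1 ] t 9.2
```

View pics/wr_gun.png

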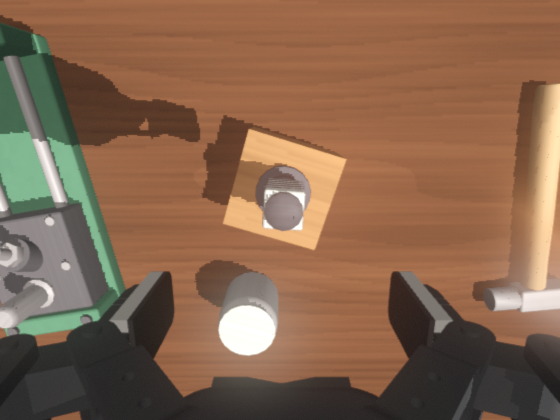

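The wrist picture shows the gun butt at (283,210), its square grip nearly axis-aligned, and the tin at (249,315), clear of the jaw line. Descend and grip.

```bash
python3 -m creep '[[0,0.002,0.04,0,0,3],[0,0.002,0.08,0,0,3],[0,0.002,0.11,0,0,3],[0,0.002,0.135,0,0,3],[0,0.002,0.15,0,0,3],[0,0.002,0.158,0,0,3],[0,0.002,0.158,0,0,3],[0,0.002,0.158,0,0,3]]' && python3 -m creep '[[0,0,0,0,0,0],[0,0,0,0,0,0],[0,0,0,0,0,0],[0,0,0,0,0,0],[0,0,0,0,0,0],[0,0,0,0,0,0],[0,0,0,0,0,0],[0,0,0,0,0,0]]' 0 100;  python3 -c "
from h import *
go([.5757,.1409,.082],bedR(87))"
```

```text
clock: 10.0
tcp_pos: [0.5759, 0.141, 0.0836]
orientation: [0.0, 0.028, 1.0, 0.0]
wrist_force: [0.4, 0.1, 0.5]
finger_gap: 0.0858
clock: 10.8
tcp_pos: [0.5757, 0.1418, 0.0837]
orientation: [0.001, 0.027, 1.0, 0.0]
wrist_force: [-0.1, -0.7, 6.5]
finger_gap: 0.0292
shift mm [-0.1 -0.9  1.7] turn deg [ 0.02  0.08 -0.15] tcp [0.5757 0.1418 0.0837] F [-0.1 -0.7  6.5] gap 0.0292 j [ 0.11  0.43 -0.16  0.98  0.    0.16] t 10.8
```

```bash
python3 -m creep '[[0,0,-0.03,0,0,0],[0,0,-0.06,0,0,0],[0,0,-0.09,0,0,0],[0,0,-0.12,0,0,0],[0,0,-0.15,0,0,0],[0,0,-0.17,0,0,0],[0,0,-0.17,0,0,0],[0,0,-0.17,0,0,0]]';  cat >> h.py <<'E'
a=np.radians(9.8); d=np.array([np.cos(a),np.sin(a),0]); l=np.array([-d[1],d[0],0]); ax=-np.sin(np.radians(25))*d+np.cos(np.radians(25))*np.array([0,0,1.])
TIP=np.array([.6172,-.1067,.1037]); SEAT=.0537; RT=bedR(99.8,-25)
E
python3 - <<'E'
from m import *
go(TIP+ax*(SEAT+.06),RT); go(TIP+ax*(SEAT+.06)+[0,0,.03],RT)
im,w,p=cloud("side","s_gun"); t,r,s=tool(); v=(w-t)@r.as_matrix()*1e3
X,Y,Z=np.moveaxis(v,2,0); m=(abs(X)<32)&(abs(Y)<32)
for lo in range(-10,86,6):
    k=m&(Z>lo)&(Z<lo+6); q=v[k]
    if len(q): print(lo,len(q),"x",q[:,0].min().round(1),q[:,0].max().round(1),"y",q[:,1].min().round(1),q[:,1].max().round(1))
print("zmax",v[m][:,2].max())
E
```

```text
clock: 11.6
tcp_pos: [0.5747, 0.1418, 0.2514]
orientation: [-0.001, 0.027, 1.0, -0.0]
wrist_force: [-0.7, 0.1, -4.7]
finger_gap: 0.0291
shift mm [  -9.3 -256.5   44.7] turn deg [ -2.82 -25.   -12.73] tcp [0.5747 0.1418 0.2514] F [-0.7  0.1 -4.7] gap 0.0291 j [0.11 0.34 0.14 1.37 0.   0.16] t 11.6
shift mm [  -9.2 -256.5   14.7] turn deg [ -2.82 -25.   -12.73] tcp [0.5747 0.1418 0.2514] F [-0.7  0.1 -4.7] gap 0.0291 j [0.11 0.34 0.14 1.37 0.   0.16] t 11.6
-10 21 x -13.6 15.0 y -27.4 6.5
-4 16 x -14.1 15.7 y -23.4 9.8
2 30 x -14.4 15.3 y -18.1 8.7
8 49 x -21.9 22.9 y -27.9 15.5
14 64 x -24.4 24.2 y -28.6 12.2
20 7 x -17.7 24.3 y -21.5 -4.4
26 2 x 4.1 6.4 y -7.7 -6.0
32 12 x -5.3 5.7 y -9.7 -2.6
38 32 x -11.9 13.9 y -17.1 12.1
44 33 x -16.4 14.8 y -18.9 -0.2
50 26 x -14.8 15.2 y -20.3 -3.7
56 21 x -14.3 15.1 y -19.1 -3.2
62 22 x -14.3 15.5 y -21.0 -3.8
68 10 x -13.2 11.5 y -17.5 -5.0
zmax 217.2858841334301
```

```bash
python3 -m creep '[[-0.009,-0.2565,0.015,-2.82,-25,-12.73],[-0.009,-0.2565,0.015,-2.82,-25,-12.73],[-0.009,-0.2565,0.015,-2.82,-25,-12.73],[-0.009,-0.2565,0.015,-2.82,-25,-12.73],[-0.009,-0.2565,0.015,-2.82,-25,-12.73],[-0.009,-0.2565,0.015,-2.82,-25,-12.73],[-0.009,-0.2565,0.015,-2.82,-25,-12.73],[-0.009,-0.2565,0.015,-2.82,-25,-12.73]]';  python3 -c "
from h import *
go(TIP+ax*(SEAT+.05),RT)"
```

```text
clock: 12.45
tcp_pos: [0.5691, -0.1139, 0.2361]
orientation: [0.215, -0.083, 0.973, 0.02]
wrist_force: [-0.9, -0.3, -4.6]
finger_gap: 0.0289
shift mm [11.8 -1.2 36.9] turn deg [ 0.12 -0.06 -0.06] tcp [ 0.5691 -0.1139  0.2361] F [-0.9 -0.3 -4.6] gap 0.0289 j [-0.47  0.02 -0.39  0.81  0.26 -0.59] t 12.45
```

```bash
python3 -m creep '[[0.004,-0.001,0.012,0,0,0],[0.008,-0.001,0.024,0,0,0],[0.012,-0.001,0.037,0,0,0],[0.012,-0.001,0.037,0,0,0],[0.012,-0.001,0.037,0,0,0],[0.012,-0.001,0.037,0,0,0],[0.012,-0.001,0.037,0,0,0],[0.012,-0.001,0.037,0,0,0]]';  python3 - <<'E'
from m import *
go(TIP+ax*(SEAT+.025),RT)
t,r,s=tool()
im,w,p=cloud("side","s2"); a=im[150:290,230:400]; 
im2,w2,p2=cloud("wrist","w2")
cv2.imwrite("pics/st.png",np.hstack([cv2.resize(a,(486,400),interpolation=cv2.INTER_CUBIC),cv2.resize(im2,(310,233))[:,:] if 0 else cv2.resize(im2[:, 130:430],(286,400))]))
def bins(v,name):
    X,Y,Z=np.moveaxis(v,2,0); m=(abs(X)<30)&(abs(Y)<30)
    for lo in range(5,130,6):
        q=v[m&(Z>lo)&(Z<lo+6)]
        if len(q)>3: print(name,lo,len(q),"x",np.percentile(q[:,0],[3,97]).round(1),"y",np.percentile(q[:,1],[3,97]).round(1))
bins((w-t)@r.as_matrix()*1e3,"side"); 
E
```

```text
clock: 13.25
tcp_pos: [0.5754, -0.1151, 0.2001]
orientation: [0.217, -0.083, 0.972, 0.018]
wrist_force: [-0.3, -0.9, -3.9]
finger_gap: 0.0291
shift mm [ 2.2  1.2 26.7] turn deg [-0.05  0.16  0.02] tcp [ 0.5754 -0.1151  0.2001] F [-0.3 -0.9 -3.9] gap 0.0291 j [-0.47  0.05 -0.45  0.71  0.26 -0.59] t 13.25
side 5 30 x [-10.6  16.7] y [-18.2   0.2]
side 11 116 x [-22.1  23.1] y [-25.6  12. ]
side 17 33 x [-22.7  21.8] y [-25.7  10.4]
side 41 57 x [-11.7  13.9] y [-17.1  -0.4]
side 47 24 x [-15.   14.8] y [-16.9   0.9]
side 53 26 x [-12.1  15.4] y [-17.   -2.8]
side 59 22 x [-9.9 15.7] y [-16.5  -1.7]
side 65 19 x [-12.4  14. ] y [-16.1  -4.7]
side 101 14 x [-0.3  8.3] y [-5.3  4.3]
side 107 14 x [-3.8  9.3] y [-6.7  4.8]
side 113 6 x [-4.9  6.1] y [-3.8  0.9]
side 119 7 x [-1.6  7.3] y [-5.   0.2]
side 125 34 x [-6.2 11.9] y [-8.5  7.6]
```

View pics/st.png

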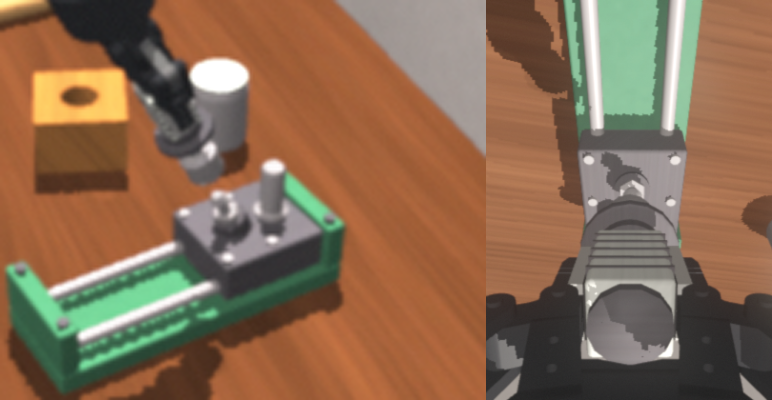

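The picture shows the carriage against the far block and the gun coupler pointing along the nipple just above it; the stand is empty. The wrist crop shows the nipple centred on the gun's lateral line. Next I align and go to the nipple's tip.

```bash
python3 -m creep '[[0.001,0.001,0.005,0,0,0],[0.002,0.001,0.012,0,0,0],[0.002,0.001,0.018,0,0,0],[0.002,0.001,0.024,0,0,0],[0.002,0.001,0.028,0,0,0],[0.002,0.001,0.028,0,0,0],[0.002,0.001,0.028,0,0,0],[0.002,0.001,0.028,0,0,0]]';  python3 -c "
from h import *
go(TIP+ax*SEAT,RT); print(tool()[1].inv().apply(tool()[2]['wrist_force']).round(1))"
```

```text
clock: 14.15
tcp_pos: [0.5849, -0.1124, 0.1734]
orientation: [0.217, -0.083, 0.972, 0.018]
wrist_force: [-0.4, -0.6, -3.8]
finger_gap: 0.029
shift mm [-0.2  0.2 23.3] turn deg [-0.03  0.13  0.  ] tcp [ 0.5849 -0.1124  0.1734] F [-0.4 -0.6 -3.8] gap 0.029 j [-0.45  0.09 -0.48  0.64  0.25 -0.58] t 14.15
[ 2.  -0.5  3.2]
```

Well aligned; 23 mm remain to seating. Advancing gently.

```bash
python3 -m creep '[[0,0,0.004,0,0,0],[0,0,0.008,0,0,0],[0,0,0.011,0,0,0],[0,0,0.014,0,0,0],[0,0,0.016,0,0,0],[0,0,0.018,0,0,0],[0,0,0.018,0,0,0],[0,0,0.018,0,0,0]]';  python3 -c "
from h import *
go(TIP+ax*SEAT,RT); print(tool()[1].inv().apply(tool()[2]['wrist_force']).round(1))"
```

```text
clock: 14.95
tcp_pos: [0.5921, -0.1108, 0.1562]
orientation: [0.216, -0.083, 0.973, 0.019]
wrist_force: [-0.0, 0.7, -5.3]
finger_gap: 0.029
shift mm [-0.9 -0.3  4.6] turn deg [ 0.04  0.07 -0.01] tcp [ 0.5921 -0.1108  0.1562] F [-0.   0.7 -5.3] gap 0.029 j [-0.44  0.12 -0.49  0.6   0.25 -0.57] t 14.95
[2.2 0.7 4.9]
```

```bash
python3 -m creep '[[0,0,0.001,0,0,0],[0,0,0.002,0,0,0],[0,0,0.003,0,0,0],[0,0,0.004,0,0,0],[0,0,0.005,0,0,0],[0,0,0.006,0,0,0],[0,0,0.006,0,0,0],[0,0,0.006,0,0,0]]';  python3 -c "
from h import *
go(TIP+ax*SEAT,RT); print(tool()[1].inv().apply(tool()[2]['wrist_force']).round(1))"
```

```text
clock: 15.75
tcp_pos: [0.5946, -0.1107, 0.1524]
orientation: [0.217, -0.083, 0.972, 0.018]
wrist_force: [-6.7, 1.4, 3.3]
finger_gap: 0.0286
shift mm [-0.2  0.1  0.1] turn deg [-0.04  0.13 -0.01] tcp [ 0.5946 -0.1107  0.1524] F [-6.7  1.4  3.3] gap 0.0286 j [-0.44  0.12 -0.49  0.58  0.25 -0.56] t 15.75
[ 4.3  2.5 -5.7]
```

```bash
python3 -m creep '[[0,0,0.001,0,0,0],[0,0,0.002,0,0,0],[0,0,0.003,0,0,0],[0,0,0.004,0,0,0],[0,0,0.005,0,0,0],[0,0,0.005,0,0,0],[0,0,0.005,0,0,0],[0,0,0.005,0,0,0]]' - 120;  python3 -c "
from h import *
go(TIP+ax*SEAT,RT); print(tool()[1].inv().apply(tool()[2]['wrist_force']).round(1))"
```

```text
clock: 16.55
tcp_pos: [0.5966, -0.1104, 0.1482]
orientation: [0.217, -0.083, 0.972, 0.018]
wrist_force: [-8.8, 2.2, 6.2]
finger_gap: 0.0289
shift mm [-0.2  0.1 -4.5] turn deg [-0.05  0.14 -0.01] tcp [ 0.5966 -0.1104  0.1482] F [-8.8  2.2  6.2] gap 0.0289 j [-0.44  0.13 -0.5   0.57  0.24 -0.56] t 16.55
[ 4.9  3.6 -9.2]
```

```bash
python3 -m creep '[[0,0,0.001,0,0,0],[0,0,0.002,0,0,0],[0,0,0.003,0,0,0],[0,0,0.004,0,0,0],[0,0,0.0045,0,0,0],[0,0,0.0045,0,0,0],[0,0,0.0045,0,0,0],[0,0,0.0045,0,0,0]]';  python3 - <<'E'
from m import *
go(TIP+ax*SEAT,RT); t,r,s=tool(); print(r.inv().apply(s['wrist_force']).round(1))
im,w,p=cloud("side","s3"); im2,w2,p2=cloud("wrist","w3")
cv2.imwrite("pics/fin.png",np.hstack([cv2.resize(im[150:290,230:400],(486,400),interpolation=cv2.INTER_CUBIC),cv2.resize(im2[:,130:430],(286,400))]))
v=(w-t)@r.as_matrix()*1e3; X,Y,Z=np.moveaxis(v,2,0); m=(abs(X)<28)&(abs(Y)<28)
for lo in range(5,100,4):
    q=v[m&(Z>lo)&(Z<lo+4)]
    if len(q)>3: print(lo,len(q),"x",np.percentile(q[:,0],[3,97]).round(1),"y",np.percentile(q[:,1],[3,97]).round(1))
X,Y,Z=np.moveaxis(w,2,0); q=w[(Z>.109)&(Z<.116)&(X>.655)&(X<.7)&(Y<-.07)&(Y>-.13)]; print("post side",mar(q))
E
```

```text
clock: 17.35
tcp_pos: [0.5984, -0.11, 0.1444]
orientation: [0.217, -0.083, 0.972, 0.018]
wrist_force: [-10.5, 0.6, 7.9]
finger_gap: 0.0287
shift mm [-0.2  0.1 -8.8] turn deg [-0.05  0.14 -0.02] tcp [ 0.5984 -0.11    0.1444] F [-10.5   0.6   7.9] gap 0.0287 j [-0.44  0.14 -0.5   0.56  0.24 -0.56] t 17.35
[  5.9   2.3 -11.5]
5 15 x [-8.3 15.8] y [-17.8   2.6]
9 28 x [-16.3  20.3] y [-22.7   3.5]
13 90 x [-22.8  23. ] y [-24.2   7.7]
17 25 x [-18.2  23.8] y [-26.   15.9]
21 6 x [-17.9  20.6] y [-21.9 -10.1]
33 9 x [-10.1  15.1] y [-15.8  -4.5]
37 19 x [-11.6  14.5] y [-16.7  -4.5]
41 14 x [-8.6 14.3] y [-17.2  -6.1]
45 13 x [-12.8  13.6] y [-15.5  -8.5]
49 15 x [-8.1 15.4] y [-15.8  -0.5]
53 13 x [-12.7  15.7] y [-16.6  -2.3]
57 14 x [-9.4 14.8] y [-15.9  -3.9]
69 12 x [-11.7  12.9] y [-15.6   0.5]
73 36 x [-11.2  26.8] y [-15.4  14.3]
77 54 x [-3.5 26.6] y [-26.5  27.4]
81 57 x [-9.8 23.1] y [-24.8  25.5]
85 31 x [-8.6 16.5] y [-26.3  -2.6]
89 16 x [-10.    7.7] y [-26.7   5.3]
93 34 x [-26.4  -4.3] y [-27.   8.]
97 35 x [-24.5 -12. ] y [-26.2  18.7]
post side [[0.6733, -0.0998], [0.0181, 0.0161], 41.755]
```

View pics/fin.png

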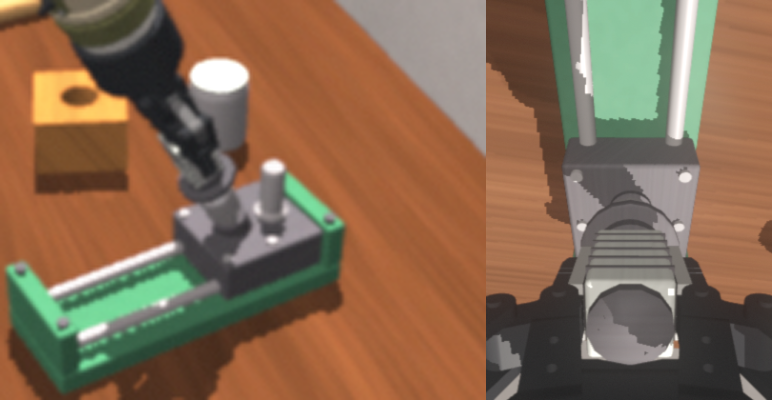

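The coupler covers the nipple and is in line with it, and the carriage still sits against the far block. The axial push is about 15 N, which puts the nozzle about 9 mm in. I hold briefly to settle, check again and hand in.

```bash
python3 -m creep '[[0,0,0,0,0,0],[0,0,0,0,0,0],[0,0,0,0,0,0],[0,0,0,0,0,0],[0,0,0,0,0,0],[0,0,0,0,0,0],[0,0,0,0,0,0],[0,0,0,0,0,0]]';  python3 - <<'E'
from m import *
go(TIP+ax*SEAT,RT); t,r,s=tool(); print(r.inv().apply(s['wrist_force']).round(1), np.abs(s["qvel"]).max())
v=(np.load("pics/s3.npz")["w"]-t)@r.as_matrix()*1e3; X,Y,Z=np.moveaxis(v,2,0)
m=(abs(X)<17)&(Y<2)&(Y>-20)&(Z>22)&(Z<70); print("coupler/nozzle z, r:",sorted(Z[m].round(1))[:12])
E
```

```text
clock: 18.25
tcp_pos: [0.5984, -0.11, 0.1444]
orientation: [0.217, -0.083, 0.972, 0.018]
wrist_force: [-10.5, 1.3, 7.1]
finger_gap: 0.0288
shift mm [-0.2  0.1 -8.7] turn deg [-0.05  0.15 -0.02] tcp [ 0.5984 -0.11    0.1444] F [-10.5   1.3   7.1] gap 0.0288 j [-0.44  0.14 -0.5   0.56  0.24 -0.56] t 18.25
[  6.2   3.  -10.8] 0.0014437655628617284
coupler/nozzle z, r: [np.float64(25.3), np.float64(34.3), np.float64(34.4), np.float64(35.0), np.float64(35.4), np.float64(36.6), np.float64(36.7), np.float64(36.8), np.float64(36.8), np.float64(36.9), np.float64(37.3), np.float64(37.3)]
```

```bash
python3 -c "
from workcell import env
print(env.hand_in())"
```

```text
the job is handed in; nothing more can be done
None
```

I homed the carriage, coupled the gun to the nipple and handed the job in at about 18 s of the 64 s, still gripping and pressing. Hand-in gives no verdict, so what follows is my own measurement.

- **Carriage:** I slid it about 99 mm by its post until it stopped and the force rose. Its post was still at the home position in the side picture after the full push, within that camera's 2–3 mm offset.
- **Gun:** I lifted it straight out of the stand and pressed it along the 25° nipple axis. At the end the tool was within about 0.2 mm of that axis and 0.2° of its direction.
- **Push:** the axial force on the nipple was about 14 N and steady, and the arm was at rest. The nozzle is about 9 mm of its 12 mm stroke in. The tool's travel gives 8.7 mm, the side-camera depth 9.4 mm, and the spring force 9–10 mm.
- **Other things:** the arm never went near the tin, hammer or blank, though I did not re-measure their positions.

- **Snap-on not seen directly:** I saw no clear force step when the coupler snapped on. I concluded it is fully seated because the force rose evenly with the spring from there on, and a coupler stuck short of its seat would have used up the nozzle's stroke.
- **Side camera offset:** it reads y about 2–3 mm low compared with the grip and the wrist camera, so I relied on those two.

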